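# Set the copper outlet stubs on their gutter plates for soldering

## Robot

A 7-joint arm with a two-finger parallel gripper is mounted at the origin on the work surface. World frame = base frame: x ahead of the robot, y to its left, z up, the work surface at z = 0. Lengths are in m, angles in rad, forces in N, time in s.
With the tool pointing down it reaches from about 0.4 to 0.85 m from the base axis. Payload 10.4 kg.
Tool frame: the origin (TCP) lies midway between the tips of the shut fingers; the grasp point (between the pads) lies 19 mm behind it; z points along the fingers, y is the line along which they close (so a half turn about z gives the same grasp; the last joint's range is limited). The gripper opens to 87 mm and grips with 3 to 60 N. Pads are 19 mm wide; open, the fingers measure 117 mm over their backs; the gripper's body (75 mm by 190 mm) begins 51 mm behind the grasp point.
Start: joints at [-1.309, 0.332, -0.065, 1.46, 0.022, 1.35, -0.088], TCP at [0.176, 0.6, 0.223] pointing down, gripper open.
Joint ranges: [-2.6, 2.6], [-0.5, 2.12], [-1.47, 1.34], [0.16, 2.42], [-1.27, 4.41], [0.06, 2.06], [-2.6, 2.6]. Speed limits (rad/s): [2.22, 2.22, 2.79, 2.79, 3.14, 3.14, 3.14].

## Interface

Orientations are given as a unit quaternion [x, y, z, w].
In Python, from bench import r gives the robot as it stands.
- The arm moves only by the tool arm_command, never from a script. Its argument "moves" is one flat list of numbers, 4 for each row, row after row: the shift along the tool's x, y, z in cm, then the turn about the tool's z in degrees. A call has 1 to 12 rows; each row shifts and turns the commanded pose from where the row before left it, along the tool's axes as they then stand; what a row does not reach is not made up. A row lasts 1/12 s, in which the tool goes at most 41.7 mm and 7.16 degrees, less where a joint would pass 70% of its speed; a pose out of reach is approached as far as the arm can. A call with a gripper value outside its range is refused whole. "fingers" is the opening in per cent of the stroke, from 0 (shut) to 100 (fully open), set as the call begins (left out, the last holds). The fingers move at their own pace and stop on an object; "squeeze" is the grip in N (left out, the last holds). Time passes only in rows, so rows that do not move let the fingers close. It gives the time, the measured TCP pose, the force, the opening and the grip force at its end, in the units of the state.
- r.read_state(): the state, without advancing time (a new reading comes with each control period).
- r.camera(name): name is "side" or "top" or "wrist"; returns the picture (420x560x3 uint8, red, green, blue); there is no depth.
- r.camera_info(name): a dict with "fx", "fy", "cx", "cy" (pixels), "k1" (the pictures are not rectified: a ray, as slopes to the right and down, at radius r is drawn at 1 + k1 r^2 times it, then the intrinsics apply), "origin" and "attitude" of the camera in the world. Camera axes: x right, y up, looking along -z (the intrinsics and any distortion apply to the point x, -y, -z); pixel columns grow to the right and rows downward; lengths in m; the calibration is good to about 2 mm. A picture is of the moment at which its call begins: read the wrist's pose just before it. camera_info takes no time and is no camera call; for the wrist camera it gives the pose at the moment of the call.
- r.close_job(): hands the job in; it is judged then, once.
The state is a dict: "time": time; "joint_positions": joint angles; "joint_vel": joint speeds; "joint_torque": joint torques, N m; "ee_pos": TCP position; "eef_rot": TCP orientation; "ft_force": force on the tool from outside, world axes, zero at the start; "torque": the same for the moment, N m; "width": finger opening in m; "grip_force": force on a finger pad.
Only numpy, scipy, OpenCV 4.12 (cv2) and the standard library are available. Lean on these libraries where they do the work, as an engineer would, in place of code of your own. Each camera call takes 0.05 s, during which the arm holds its last target. There are 200 camera calls.

## Task

Get the soldering job ready: stand each of the four copper outlet stubs upright on the copper plate whose black opening matches it in shape and size (small, middle and large round, and square), centred over the opening, the square one turned so that its sides run along those of its opening. Set each one down gently rather than dropping it, as the edges dent. Leave the two grey zinc stubs where they stand, and let go of everything at the end.

Things in the scene. Friction and masses are not known exactly. Their poses are not given: they have to be found in the camera images.
- stub_small_mid (a point): Small round copper outlet stub: an open copper-coloured tube standing upright, 32 mm outside diameter, 26 mm bore (3 mm wall), 50 mm tall, about 0.1 kg. The point is its centre, half-way up (25 mm above its foot); z along the tube.
- stub_middle_mid (a point): Middle round copper outlet stub: an open copper-coloured tube standing upright, 46 mm outside diameter, 40 mm bore (3 mm wall), 50 mm tall, about 0.1 kg. The point is its centre, half-way up (25 mm above its foot); z along the tube.
- stub_large_mid (a point): Large round copper outlet stub: an open copper-coloured tube standing upright, 60 mm outside diameter, 54 mm bore (3 mm wall), 50 mm tall, about 0.1 kg. The point is its centre, half-way up (25 mm above its foot); z along the tube.
- stub_square_mid (a point): Square copper outlet stub: an open copper-coloured square tube standing upright, 42 x 42 mm outside, 3 mm wall, 50 mm tall, about 0.1 kg. The point is its centre, half-way up (25 mm above its foot); z along the tube, x and y square to its flat sides.
- opening_small (a point): Outlet plate with the black round opening, 26 mm across (the bore of the small round stub): flat copper plate 78 x 78 mm in the middle of a fixed off-white soldering board 90 x 90 mm lying on the bench. The opening is blanked off flush, nothing can fall in. The point is the middle of the opening on the plate's top face, 14 mm above the bench; z up, x and y along the sides of plate and board.
- opening_middle (a point): Outlet plate with the black round opening, 40 mm across (the bore of the middle round stub): flat copper plate 78 x 78 mm in the middle of a fixed off-white soldering board 90 x 90 mm lying on the bench. The opening is blanked off flush, nothing can fall in. The point is the middle of the opening on the plate's top face, 14 mm above the bench; z up, x and y along the sides of plate and board.
- opening_large (a point): Outlet plate with the black round opening, 54 mm across (the bore of the large round stub): flat copper plate 78 x 78 mm in the middle of a fixed off-white soldering board 90 x 90 mm lying on the bench. The opening is blanked off flush, nothing can fall in. The point is the middle of the opening on the plate's top face, 14 mm above the bench; z up, x and y along the sides of plate and board.
- opening_square (a point): Outlet plate with the black square opening, 36 x 36 mm (sides along the x and y of this point): flat copper plate 78 x 78 mm in the middle of a fixed off-white soldering board 90 x 90 mm lying on the bench. The opening is blanked off flush, nothing can fall in. The point is the middle of the opening on the plate's top face, 14 mm above the bench; z up, x and y along the sides of plate and board.
- zinc_a_mid (a point): Grey zinc outlet stub, to be left alone: an open grey metal tube standing upright, 46 mm outside diameter, 50 mm tall. The point is its centre, half-way up.
- zinc_b_mid (a point): Grey zinc outlet stub, to be left alone: an open grey metal tube standing upright, 60 mm outside diameter, 50 mm tall. The point is its centre, half-way up.
There are look-alikes about, which are no part of the job. What is shaped like the part that bears opening_small but blue or red is not meant. What is shaped like the part that bears opening_square but blue is not meant.

How it is judged:
At the end, for the whole second after the job is handed in: Each copper stub stands upright (within 0.1 rad) on its own plate, its centre within 10 mm sideways of the middle of its matching opening, and at rest; the square stub is turned to within 0.2 rad of its opening (any of the four ways round). Both zinc stubs are within 15 mm of where they started (horizontal distance between stub_small_mid and opening_small below 0.01 m and z of stub_small_mid in the frame of opening_small between 0.021 and 0.029 m and angle between the z axis of stub_small_mid and the z axis of opening_small, either way round below 0.1 rad and linear speed of each of stub_small, stub_middle, stub_large, stub_square below 0.01 m/s and horizontal distance between stub_middle_mid and opening_middle below 0.01 m and z of stub_middle_mid in the frame of opening_middle between 0.021 and 0.029 m and angle between the z axis of stub_middle_mid and the z axis of opening_middle, either way round below 0.1 rad and horizontal distance between stub_large_mid and opening_large below 0.01 m and z of stub_large_mid in the frame of opening_large between 0.021 and 0.029 m and angle between the z axis of stub_large_mid and the z axis of opening_large, either way round below 0.1 rad and horizontal distance between stub_square_mid and opening_square below 0.01 m and z of stub_square_mid in the frame of opening_square between 0.021 and 0.029 m and angle between the z axis of stub_square_mid and the z axis of opening_square, either way round below 0.1 rad and (angle between the x axis of stub_square_mid and the x axis of opening_square, either way round below 0.2 rad or angle between the x axis of stub_square_mid and the y axis of opening_square, either way round below 0.2 rad) and distance of each of zinc_a_mid, zinc_b_mid from where it was at the start of the episode below 0.015 m); the robot touches nothing.
It fails at once if the middle-sized zinc stub is shifted by more than 15 mm or knocked over (distance of zinc_a_mid from where it was at the start of the episode above 0.015 m).
It fails at once if the large zinc stub is shifted by more than 15 mm or knocked over (distance of zinc_b_mid from where it was at the start of the episode above 0.015 m).
It fails at once if a copper stub is dropped or thrown (faster than 0.6 m/s while no finger touches it, a fall of about 18 mm) ((linear speed of stub_small above 0.6 m/s and contact force between the fingers and stub_small below 0.05 N) or (linear speed of stub_middle above 0.6 m/s and contact force between the fingers and stub_middle below 0.05 N) or (linear speed of stub_large above 0.6 m/s and contact force between the fingers and stub_large below 0.05 N) or (linear speed of stub_square above 0.6 m/s and contact force between the fingers and stub_square below 0.05 N)).
It also fails if it takes over 99 s, if anything falls off the work surface, if the arm or the gripper's body presses on something with over 40 N, if the wrist force passes 120 N, or if a joint passes its speed limit or range.

## Working session

There is one attempt and no reset: what is moved stays moved. The work goes in short steps, Python scripts to look and compute and a tool call to move; the robot and the scene stay as the last step left them, time stands still between calls to the robot, and variables do not carry over. Pictures are saved under pics/ and viewed, at most 14 in all, crops included, and the job is handed in when it is done.

Besides the shell and the picture viewer there is one more tool, called after "Emit:" as name(argument=value, ...) on one line, values as JSON. arm_command: Moves the arm, as the interface text tells. Its arguments: {"type":"object","properties":{"moves":{"type":"array"},"fingers":{"type":"number"},"squeeze":{"type":"number"}},"required":["moves"]}

```bash
mkdir -p pics; ls; python3 - <<'E'
from bench import r
import cv2
s=r.read_state();print(s['time'],s['ee_pos'],s['eef_rot'],s['width'])
for n in ("top","side","wrist"):
    i=r.camera_info(n);print(n,i)
    cv2.imwrite(f'pics/{n}0.png',r.camera(n)[:,:,::-1])
E
```

```text
pics
0.0 [0.17549172 0.59945308 0.22175625] [ 1.41896338e-01  9.89881264e-01 -7.12052853e-04 -6.70532185e-05] 0.08661206864084639
top {'fx': 544.6044917981102, 'fy': 544.6044917981102, 'cx': 282.9331074111532, 'cy': 217.90616304939923, 'k1': -0.17018732215224128, 'origin': array([0.35196394, 0.03032773, 1.52455729]), 'attitude': array([ 0.05004794, -0.04571949, -0.69859568,  0.71229839])}
side {'fx': 480.7012751071166, 'fy': 480.7012751071166, 'cx': 275.2386628390556, 'cy': 219.02683817509356, 'k1': -0.0788294926609002, 'origin': array([-0.14032726, -0.77085942,  0.71053739]), 'attitude': array([ 0.45334928, -0.16862303, -0.31327872,  0.81724975])}
wrist {'fx': 362.01943593619154, 'fy': 362.01943593619154, 'cx': 279.52965192326695, 'cy': 206.58112231561188, 'k1': 0.016846752828722344, 'origin': array([0.096583  , 0.6228175 , 0.38331808]), 'attitude': array([-0.12009073, -0.08849471,  0.59324211,  0.79108198])}
```

View pics/top0.png

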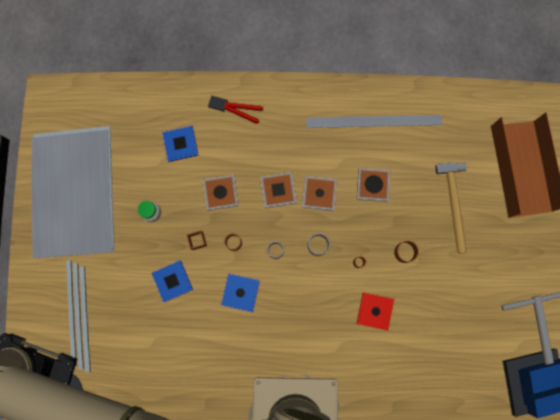

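View pics/side0.png

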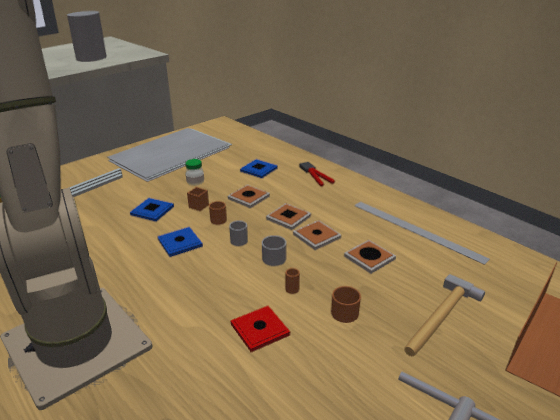

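The top view shows these things, with pixels:
- **Candidate plates, copper:** middle round (221,192), square (278,189), small round (320,193), large round (374,184).
- **Look-alike plates, rejected by colour:** blue square (180,143) and (172,281), blue small round (240,293), red small round (376,311).
- **Copper stubs:** square (197,240), middle (233,242), small (359,262), large (406,251).
- **Zinc, to leave alone:** (276,250) and (318,244).

The side view shows the same layout. Next I triangulate.

```bash
cat > h.py <<'E'
import numpy as np, cv2
from scipy.spatial.transform import Rotation as R
def ray(i,px):
    d=np.array([(px[0]-i['cx'])/i['fx'],(px[1]-i['cy'])/i['fy']]); u=d.copy()
    for _ in range(20): u=d/(1+i['k1']*(u@u))
    v=R.from_quat(i['attitude']).apply([u[0],-u[1],-1.]); return np.array(i['origin']),v/np.linalg.norm(v)
def plane(i,px,z):
    o,v=ray(i,px); return o+v*(z-o[2])/v[2]
def tri(i,p,j,q):
    o,v=ray(i,p); a,w=ray(j,q)
    s=np.linalg.lstsq(np.c_[v,-w],a-o,rcond=None)[0]
    A=o+v*s[0];B=a+w*s[1]; return (A+B)/2,np.linalg.norm(A-B)
def copper(img):
    h=cv2.cvtColor(img,cv2.COLOR_RGB2HSV); f=img.astype(int)
    return ((h[...,0]<13)&(h[...,1]>110)&(h[...,2]>30)&(f[...,0]-f[...,1]>18)).astype(np.uint8)*255
def black(img): return (img.max(2)<40).astype(np.uint8)*255
def blobs(m,lo,hi):
    out=[]
    for c in cv2.findContours(m,cv2.RETR_EXTERNAL,cv2.CHAIN_APPROX_NONE)[0]:
        hull=cv2.convexHull(c); a=cv2.contourArea(hull)
        if lo<a<hi:
            M=cv2.moments(hull); out.append((M['m10']/M['m00'],M['m01']/M['m00'],a,hull))
    return sorted(out,key=lambda b:b[0])
E
python3 - <<'E'
from h import *
for n in('top','side'):
    im=cv2.imread(f'pics/{n}0.png')[:,:,::-1]
    for k,f in(('cop',copper),('blk',black)):
        print(n,k,[(round(b[0],1),round(b[1],1),int(b[2])) for b in blobs(f(im),25,5000)])
    for p in ([(197,240),(233,236),(359,257),(197,232)] if n=='top' else [(218,213),(292,282),(345,305),(198,198)]): print(p,im[p[1],p[0]],end=' ')
E
```

```text
top cop [(219.9, 191.9, 669), (244.7, 110.3, 495), (277.9, 189.2, 670), (319.2, 192.6, 677), (373.2, 184.0, 653), (375.0, 311.0, 1086), (397.9, 254.4, 27), (413.3, 249.7, 74)]
top blk [(2.9, 170.0, 419), (39.3, 358.1, 1910), (133.8, 409.6, 26), (171.1, 280.7, 89), (179.4, 142.8, 76), (219.6, 191.6, 67), (301.7, 414.6, 190), (373.5, 183.9, 166), (509.7, 383.1, 250), (524.2, 379.7, 111), (529.3, 404.9, 73)]
(197, 240) [137 113  67] (233, 236) [114  91  53] (359, 257) [107  72  39] (197, 232) [92 56 28] side cop [(197.4, 198.5, 358), (217.3, 212.5, 299), (248.2, 193.7, 309), (259.6, 327.9, 1635), (288.2, 213.9, 382), (292.0, 280.7, 268), (316.6, 232.2, 466), (320.4, 176.8, 239), (345.3, 304.0, 846), (369.7, 253.8, 567), (539.8, 342.6, 3764)]
side blk [(10.7, 276.9, 25), (26.5, 105.6, 147), (29.7, 348.7, 30), (151.5, 206.5, 44), (248.3, 193.1, 36), (258.4, 165.9, 26), (259.0, 324.5, 60), (288.2, 213.5, 57), (369.8, 253.3, 174)]
(218, 213) [79 47 30] (292, 282) [71 40 27] (345, 305) [85 51 31] (198, 198) [68 41 22]
```

```bash
python3 - <<'E'
import cv2
im=cv2.imread('pics/top0.png')[160:285,170:430]
cv2.imwrite('pics/crop.png',cv2.resize(im,None,fx=3,fy=3,interpolation=cv2.INTER_CUBIC))
E
```

```text
(no output)
```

View pics/crop.png

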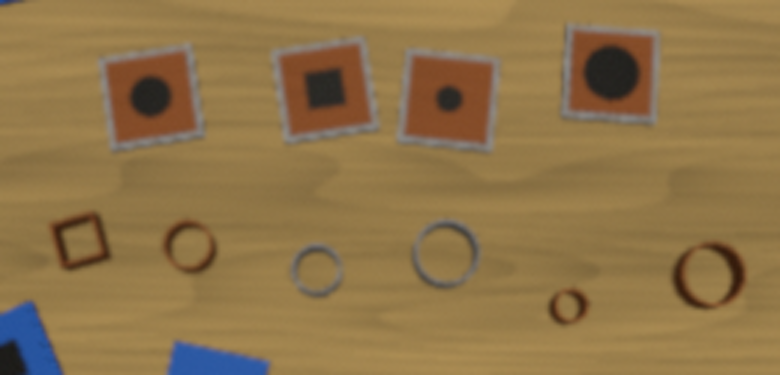

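The crop shows four copper plates with the right openings: middle round, square, small round and large round. It also shows the copper square, middle, small and large tubes, and two grey rings. The choice stands.

```bash
python3 - <<'E'
from h import *
from bench import r
I={n:r.camera_info(n) for n in('top','side')}
im=cv2.imread('pics/top0.png')[:,:,::-1]; f=im.astype(float)+1
m=((f[...,1]/f[...,0]<.75)&(f[...,0]>40)).astype(np.uint8)*255
m=cv2.morphologyEx(m,cv2.MORPH_CLOSE,np.ones((3,3)))
bs=blobs(m,60,1200)
T={}
for k,p in dict(square=(197,240),middle=(233,243),small=(359,262),large=(406,251)).items():
    b=min(bs,key=lambda b:np.hypot(b[0]-p[0],b[1]-p[1])); T[k]=b; 
S=dict(square=(197.4,198.5),middle=(217.3,212.5),small=(292,280.7),large=(345.3,304))
for k,b in T.items():
    print(k,np.round(b[:3],1),cv2.minAreaRect(b[3])[1:],*[np.round(x,4) for x in tri(I['top'],b[:2],I['side'],S[k])], np.round(plane(I['top'],b[:2],.027),4))
P=dict(middle=((219.9,191.9),(248.2,193.7)),square=((277.9,189.2),(288.2,213.9)),small=((319.2,192.6),(316.6,232.2)),large=((373.2,184),(369.7,253.8)))
cm=copper(im)
for k,(a,b) in P.items():
    c=min(blobs(cm,300,1200),key=lambda q:np.hypot(q[0]-a[0],q[1]-a[1]))
    corners=np.array([plane(I['top'],q,.014)[:2] for q in cv2.boxPoints(cv2.minAreaRect(c[3]))])
    e=corners[1]-corners[0]
    print('plate',k,*[np.round(x,4) for x in tri(I['top'],a,I['side'],b)],np.round(plane(I['top'],a,.014),4),'side',np.linalg.norm(e).round(4),'ang',(np.degrees(np.arctan2(e[1],e[0]))%90).round(1))
for n,t,s in(('zincA',(275.7,250),(238.5,233)),('zincB',(318,244.5),(274,251))): print(n,tri(I['top'],t,I['side'],s))
E
```

```text
square [195.9 239.7 281. ] ((17.220027923583984, 17.220027923583984), 75.96376037597656) [0.4898 0.2827 0.0248] 0.0018 [0.4904 0.2819 0.027 ]
middle [232.5 241.6 231. ] ((17.441329956054688, 16.54690170288086), 26.56505012512207) [0.4868 0.1803 0.0247] 0.002 [0.4874 0.1796 0.027 ]
small [359.5 261.5 113. ] ((11.0, 13.0), 90.0) [ 0.4379 -0.1711  0.0251] 0.0029 [ 0.4389 -0.1717  0.027 ]
large [406.3 251.3 416.5] ((21.91065788269043, 23.852108001708984), 56.3099365234375) [ 0.4681 -0.3021  0.025 ] 0.0033 [ 0.4692 -0.3028  0.027 ]
plate middle [0.6283 0.2217 0.0134] 0.0011 [0.6287 0.2213 0.014 ] side 0.0753 ang 9.8
plate square [0.639  0.058  0.0125] 0.0016 [0.6393 0.0574 0.014 ] side 0.0749 ang 10.0
plate small [ 0.6315 -0.0588  0.0123] 0.0015 [ 0.6318 -0.0592  0.014 ] side 0.0751 ang 85.1
plate large [ 0.6599 -0.2124  0.0115] 0.0012 [ 0.6598 -0.2124  0.014 ] side 0.0747 ang 1.4
zincA (array([0.46620094, 0.05999669, 0.02565928]), np.float64(0.0009551688770185939))
zincB (array([ 0.48405652, -0.05673976,  0.02263167]), np.float64(0.0005753882637688752))
```

```bash
cat >> h.py <<'E'
def plan(xyz,yaw=None):
    """turn (deg about tool z) to bring tool y to world yaw (mod 180), then shifts (cm) in turned tool axes; yaw None keeps"""
    from bench import r
    s=r.read_state(); M=R.from_quat(s['eef_rot']); y=M.apply([0,1,0]); now=np.degrees(np.arctan2(y[1],y[0]))
    t=0 if yaw is None else -((yaw-now+90)%180-90)
    d=(M*R.from_euler('z',t,degrees=True)).inv().apply(np.array(xyz)-s['ee_pos'])*100
    print('t',round(s['time'],2),'tcp',np.round(s['ee_pos'],4),'yaw',round(now,1),'w',round(s['width'],4),'j',np.round(s['joint_positions'],2))
    print('  turn',round(t,1),'shift cm',np.round(d,2),'dist',round(np.linalg.norm(d),2))
E
python3 - <<'E'
from h import *
from bench import r
i=r.camera_info('top')
c=(195.9,239.7)
for a in(75.96,):
    p=plane(i,c,.05);q=plane(i,(c[0]+10*np.cos(np.radians(a)),c[1]+10*np.sin(np.radians(a))),.05);print(np.degrees(np.arctan2(*(q-p)[[1,0]]))%90)
plan([.49,.2825,.2],13)
E
```

```text
16.26540888568576
t 0.15 tcp [0.1755 0.5996 0.222 ] yaw 73.7 w 0.0871 j [-1.31  0.33 -0.06  1.46  0.02  1.35 -0.09]
  turn 60.7 shift cm [-37.97  23.51   2.22] dist 44.71
```

Emit:
arm_command(moves=[0, 0, 0, 6.5, 0, 0, 0, 6.5, 0, 0, 0, 6.5, 0, 0, 0, 6.5, 0, 0, 0, 6.5, 0, 0, 0, 6.5, 0, 0, 0, 6.5, 0, 0, 0, 6.5, 0, 0, 0, 6], fingers=100)

```text
time: 0.9
ee_pos: [0.1756, 0.5997, 0.2222]
eef_rot: [0.606, 0.795, -0.0, 0.0]
ft_force: [0.0, -0.0, 0.8]
width: 0.0872
grip_force: 0.0
```

```bash
python3 -c "
from h import *
plan([.49,.2825,.2],16)"
```

```text
t 0.9 tcp [0.1756 0.5997 0.2222] yaw 15.4 w 0.0872 j [-1.41  0.33  0.07  1.47 -0.02  1.35 -1.07]
  turn -0.6 shift cm [-39.15  21.48   2.24] dist 44.72
```

Emit:
arm_command(moves=[-3.2, 1.8, 0.2, 0, -3.2, 1.8, 0.2, 0, -3.3, 1.8, 0.2, 0, -3.3, 1.8, 0.2, 0, -3.3, 1.8, 0.2, 0, -3.3, 1.8, 0.2, 0, -3.3, 1.8, 0.2, 0, -3.3, 1.8, 0.2, 0, -3.3, 1.8, 0.2, 0, -3.2, 1.8, 0.2, 0, -3.2, 1.8, 0.2, 0, -3.2, 1.7, 0, 0])

```text
time: 1.9
ee_pos: [0.4891, 0.2799, 0.2001]
eef_rot: [0.604, 0.797, -0.0, -0.0]
ft_force: [0.5, 0.5, -0.6]
width: 0.0872
grip_force: 0.0
```

```bash
python3 - <<'E'
from h import *
from bench import r
plan([.49,.2825,.2],16)
print({k:np.round(v,4) for k,v in r.camera_info('wrist').items() if k in('origin','attitude')})
cv2.imwrite('pics/w1.png',r.camera('wrist')[:,:,::-1])
E
```

```text
t 1.9 tcp [0.4891 0.2799 0.2001] yaw 15.7 w 0.0872 j [-0.9   0.21  0.35  1.68 -0.08  1.27 -0.26]
  turn -0.3 shift cm [0.23 0.16 0.01] dist 0.28
{'origin': array([0.4664, 0.3586, 0.3616]), 'attitude': array([-0.1486, -0.0196,  0.1353,  0.9794])}
```

View pics/w1.png

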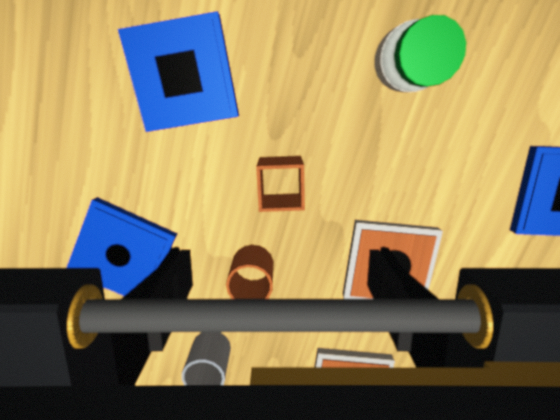

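The wrist view shows the square stub at (281,184), with sides almost along the finger line. The middle stub is at (250,275), the middle plate at (395,260) and the blue look-alikes at (180,72) and (120,250).

```bash
python3 - <<'E'
from h import *
from bench import r
i=r.camera_info('wrist')
im=cv2.imread('pics/w1.png')[:,:,::-1]; f=im.astype(float)+1
m=((f[...,1]/f[...,0]<.65)&(f[...,0]>40)).astype(np.uint8)*255
for b in blobs(m,500,6000):
    print(np.round(b[:3],1),np.round(plane(i,b[:2],.025),4), cv2.boundingRect(b[3]))
    if abs(b[0]-281)<8 and abs(b[1]-184)<15:
        q=cv2.approxPolyDP(b[3],4,True)[:,0]; print(q); P=np.array([plane(i,p,.05)[:2] for p in q])
        for a,c in zip(P,np.roll(P,-1,0)): e=c-a; print(np.linalg.norm(e).round(4),(np.degrees(np.arctan2(e[1],e[0]))%90).round(1))
        print('centre of lower pts at z.05')
E
```

```text
[ 250.5  274.2 2053. ] [0.4899 0.1714 0.025 ] (227, 245, 46, 55)
[ 280.3  183.5 2359.5] [0.4943 0.2726 0.025 ] (257, 157, 47, 54)
[[300 157]
 [303 208]
 [259 210]
 [260 158]]
0.0464 19.6
0.0398 18.0
0.0473 13.2
0.0346 16.7
centre of lower pts at z.05
[ 390.7  262.7 4341. ] [0.6251 0.2219 0.025 ] (351, 230, 84, 68)
```

Emit:
arm_command(moves=[0, 0, 0, 0, 0, 0, 0, 0, 0, 0, 0, 0])

```text
time: 2.2
ee_pos: [0.4874, 0.2827, 0.2003]
eef_rot: [0.603, 0.797, -0.0, -0.0]
ft_force: [-0.4, 0.2, 0.0]
width: 0.087
grip_force: 0.0
```

```bash
cat >> h.py <<'E'
def look(name='wrist',out=None):
    from bench import r
    i=r.camera_info(name); im=r.camera(name)
    if out: cv2.imwrite('pics/'+out,im[:,:,::-1])
    return i,im
def reds(im,t=.65):
    f=im.astype(float)+1
    return ((f[...,1]/f[...,0]<t)&(f[...,0]>40)).astype(np.uint8)*255
E
python3 - <<'E'
from h import *
i,im=look(out='w2.png'); plan([.49,.2825,.2],16); print(i['origin'],i['attitude'])
for b in blobs(reds(im),500,6000): print(np.round(b[:3],1),np.round(plane(i,b[:2],.025),4))
f=im.astype(int); m=((f[...,2]>f[...,0]+60)).astype(np.uint8)*255
for b in blobs(m,500,20000): print('blue',np.round(b[:3],1),np.round(plane(i,b[:2],.012),4))
i,im=r_=look('top')
f=im.astype(int); m=((f[...,2]>f[...,0]+60)).astype(np.uint8)*255
for b in blobs(m,300,20000): print('top blue',np.round(b[:3],1),np.round(plane(i,b[:2],.012),4))
E
```

```text
t 2.25 tcp [0.4872 0.2829 0.2004] yaw 15.8 w 0.0867 j [-0.91  0.21  0.35  1.68 -0.07  1.27 -0.27]
  turn -0.2 shift cm [-0.11  0.25  0.04] dist 0.28
[0.46459837 0.36128656 0.36185247] [-0.14828491 -0.01964959  0.13607305  0.97934141]
[ 251.3  275.9 1934. ] [0.4847 0.1806 0.025 ]
[ 281.3  186.8 2367.5] [0.4886 0.2803 0.025 ]
[ 390.9  265.2 4240. ] [0.619  0.2315 0.025 ]
blue [ 118.8  249.7 6048.5] [0.3444 0.1654 0.012 ]
blue [  181.3    74.7 10269. ] [0.3737 0.353  0.012 ]
blue [ 541.1  198.4 3036. ] [0.7414 0.3361 0.012 ]
top blue [179.8 143.2 863. ] [0.77   0.3436 0.012 ]
top blue [240.2 292.4 959.5] [0.3481 0.1557 0.012 ]
top blue [545.  378.3 652. ] [ 0.1099 -0.7163  0.012 ]
top blue [547.4 404.8 432.5] [ 0.033  -0.7256  0.012 ]
```

```bash
python3 -c "
from h import *
plan([.4893,.2818,.012],16.3)"
```

```text
t 2.3 tcp [0.4873 0.2829 0.2004] yaw 15.8 w 0.0872 j [-0.91  0.21  0.35  1.68 -0.07  1.27 -0.27]
  turn -0.5 shift cm [-0.17  0.17 18.84] dist 18.85
```

Emit:
arm_command(moves=[-0.2, 0.2, 3, -0.5, 0, 0, 3, 0, 0, 0, 3, 0, 0, 0, 3, 0, 0, 0, 3, 0, 0, 0, 2, 0, 0, 0, 1.2, 0, 0, 0, 0.6, 0, 0, 0, 0, 0])

```text
time: 3.05
ee_pos: [0.4901, 0.2805, 0.0119]
eef_rot: [0.6, 0.8, -0.001, -0.0]
ft_force: [0.3, -0.0, 0.2]
width: 0.087
grip_force: 0.0
```

Emit:
arm_command(moves=[0, 0, 0, 0, 0, 0, 0, 0, 0, 0, 0, 0, 0, 0, 0, 0, 0, 0, 0, 0, 0, 0, 0, 0, 0, 0, 0, 0, 0, 0, 0, 0], fingers=0, squeeze=15)

```text
time: 3.72
ee_pos: [0.4907, 0.2802, 0.0126]
eef_rot: [0.601, 0.8, 0.0, -0.0]
ft_force: [-0.9, -0.0, 2.2]
width: 0.0418
grip_force: 14.9
```

```bash
python3 -c "
from h import *
plan([.639,.058,.12],10)"
```

```text
t 3.72 tcp [0.4907 0.2802 0.0126] yaw 16.2 w 0.0418 j [-0.86  0.42  0.31  1.85 -0.16  0.9  -0.19]
  turn 6.2 shift cm [-24.45  10.74 -10.74] dist 28.79
```

Emit:
arm_command(moves=[0, 0, -1, 0, 0, 0, -2, 0, 0, 0, -3, 0, 0, 0, -3, 3.1, 0, 0, -1.7, 3.1, -3, 1.3, 0, 0, -3.5, 1.6, 0, 0, -3.5, 1.6, 0, 0, -3.5, 1.6, 0, 0, -3.5, 1.6, 0, 0, -3.5, 1.5, 0, 0, -3.9, 1.5, 0, 0])

```text
time: 4.72
ee_pos: [0.639, 0.0578, 0.1202]
eef_rot: [0.642, 0.766, 0.0, -0.0]
ft_force: [0.5, 1.9, -1.0]
width: 0.0418
grip_force: 14.9
```

Emit:
arm_command(moves=[0, 0, 0, 0, 0, 0, 0, 0, 0, 0, 0, 0, 0, 0, 0, 0])

```text
time: 5.05
ee_pos: [0.6379, 0.0602, 0.1197]
eef_rot: [0.642, 0.767, 0.0, -0.0]
ft_force: [0.2, -0.3, -0.3]
width: 0.0422
grip_force: 14.9
```

```bash
python3 - <<'E'
from h import *
plan([.639,.058,.06],10)
i,im=look(out='w3.png')
for b in blobs(reds(im),300,9000): print(np.round(b[:3],1),np.round(plane(i,b[:2],.014),4))
E
```

```text
t 5.05 tcp [0.6379 0.0602 0.1197] yaw 10.1 w 0.0422 j [-0.51  0.46  0.46  1.56 -0.22  1.17  0.17]
  turn 0.1 shift cm [-0.24  0.07  5.97] dist 5.97
[  80.6   12.8 2341.5] [0.4848 0.1674 0.014 ]
[ 267.5  348.4 3574. ] [ 0.6496 -0.0708  0.014 ]
[ 309.2   14.5 3317. ] [0.633  0.1934 0.014 ]
```

View pics/w3.png

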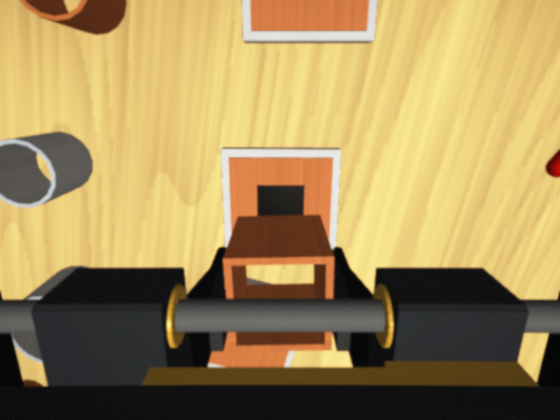

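The stub is held upright over the square plate. The opening at (281,200) lines up with the stub above it, and the zinc stub is clear at (40,165).

```bash
python3 -c "
from h import *
plan([.639,.057,.029],10)"
```

```text
t 5.1 tcp [0.6379 0.0604 0.1197] yaw 10.1 w 0.0419 j [-0.51  0.46  0.46  1.56 -0.22  1.17  0.17]
  turn 0.1 shift cm [-0.36  0.05  9.07] dist 9.08
```

Emit:
arm_command(moves=[-0.3, 0, 1, 0, 0, 0, 2, 0, 0, 0, 2, 0, 0, 0, 2, 0, 0, 0, 1, 0, 0, 0, 0.7, 0, 0, 0, 0.3, 0, 0, 0, 0, 0, 0, 0, 0, 0, 0, 0, 0, 0])

```text
time: 5.93
ee_pos: [0.6396, 0.0556, 0.0306]
eef_rot: [0.643, 0.766, 0.001, 0.0]
ft_force: [-0.2, -0.4, -1.1]
width: 0.0418
grip_force: 14.9
```

```bash
python3 -c "
from h import *
plan([.639,.057,.0266],10)
i,im=look('side','s1.png')
cv2.imwrite('pics/s1c.png',cv2.resize(im[140:300,160:420,::-1],None,fx=3,fy=3))"
```

```text
t 5.93 tcp [0.6396 0.0556 0.0306] yaw 10.0 w 0.0418 j [-0.48  0.56  0.43  1.63 -0.27  1.01  0.21]
  turn -0.0 shift cm [ 0.15 -0.03  0.4 ] dist 0.43
```

View pics/s1c.png

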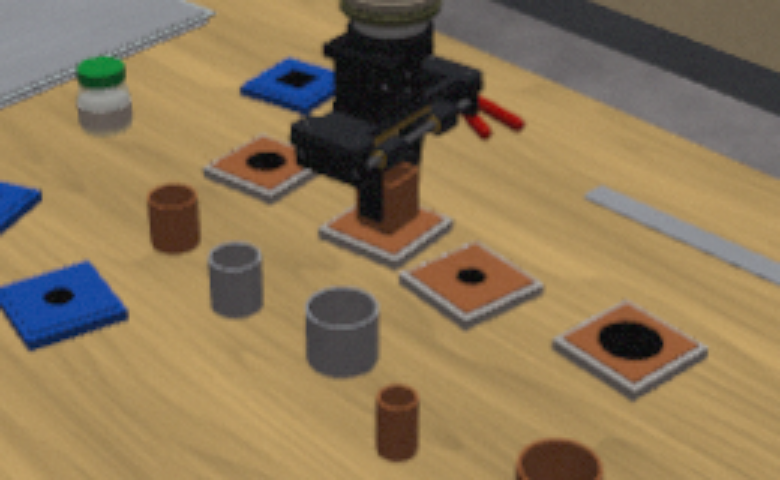

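The side crop shows the square stub just above its plate, centred. I lower it gently now.

Emit:
arm_command(moves=[0.15, 0, 0.1, 0, 0, 0, 0.1, 0, 0, 0, 0.1, 0, 0, 0, 0.1, 0, 0, 0, 0, 0, 0, 0, 0, 0, 0, 0, 0, 0])

```text
time: 6.57
ee_pos: [0.6387, 0.0573, 0.0266]
eef_rot: [0.643, 0.766, 0.0, -0.0]
ft_force: [-5.5, 1.6, 10.6]
width: 0.0423
grip_force: 14.9
```

Emit:
arm_command(moves=[0, 0, -0.05, 0, 0, 0, 0, 0, 0, 0, 0, 0, 0, 0, 0, 0, 0, 0, 0, 0, 0, 0, 0, 0, 0, 0, -1, 0, 0, 0, -2, 0, 0, 0, -3, 0, 0, 0, -3, 0, 0, 0, -3, 0], fingers=100)

```text
time: 7.48
ee_pos: [0.6385, 0.0567, 0.1481]
eef_rot: [0.643, 0.766, 0.0, 0.0]
ft_force: [0.4, 0.7, 0.3]
width: 0.0869
grip_force: 0.0
```

```bash
python3 -c "
from h import *
plan([.487,.180,.13],10)"
```

```text
t 7.48 tcp [0.6385 0.0567 0.1481] yaw 10.0 w 0.0869 j [-0.52  0.44  0.47  1.53 -0.21  1.22  0.16]
  turn -0.0 shift cm [ 14.77 -12.78   1.81] dist 19.61
```

Emit:
arm_command(moves=[2.4, -2.1, 0.3, 0, 2.5, -2.1, 0.3, 0, 2.5, -2.1, 0.3, 0, 2.5, -2.1, 0.3, 0, 2.5, -2.2, 0.3, 0, 2.4, -2.2, 0.3, 0, 0, 0, 0, 0, 0, 0, 0, 0, 0, 0, 0, 0])

```text
time: 8.23
ee_pos: [0.4875, 0.1803, 0.1289]
eef_rot: [0.643, 0.766, 0.001, 0.0]
ft_force: [0.7, -0.4, -0.1]
width: 0.0869
grip_force: 0.0
```

```bash
python3 - <<'E'
from h import *
plan([.487,.180,.012],10)
i,im=look('wrist','w4.png')
for b in blobs(reds(im),300,9000): print(np.round(b[:3],1),np.round(plane(i,b[:2],.025),4))
i,im=look('top')
for b in blobs(reds(im,.75),60,1200): print('top',np.round(b[:3],1),np.round(plane(i,b[:2],.025),4))
E
```

```text
t 8.23 tcp [0.4875 0.1803 0.1289] yaw 10.0 w 0.0869 j [-0.81  0.18  0.41  1.88 -0.08  1.1  -0.2 ]
  turn -0.0 shift cm [-0.02 -0.07 11.69] dist 11.69
[ 277.7  209.2 3587. ] [0.4858 0.1774 0.025 ]
[392.  353.  901.5] [0.6068 0.0649 0.025 ]
top [219.4 186.3 399. ] [0.6425 0.2219 0.025 ]
top [244.9 110.5 551. ] [0.8662 0.1571 0.025 ]
top [277.9 189.3 704. ] [0.637  0.0573 0.025 ]
top [319.2 192.7 692.5] [ 0.6294 -0.0587  0.025 ]
top [359.5 261.6 114.5] [ 0.4388 -0.1722  0.025 ]
top [373.4 183.8 679.5] [ 0.6581 -0.2111  0.025 ]
top [ 375.1  311.1 1147.5] [ 0.3035 -0.2161  0.025 ]
top [406.3 251.3 417.5] [ 0.4693 -0.3032  0.025 ]
```

Emit:
arm_command(moves=[-0.1, -0.1, 2, 0, 0, 0, 3, 0, 0, 0, 3, 0, 0, 0, 2, 0, 0, 0, 1.2, 0, 0, 0, 0.5, 0, 0, 0, 0, 0, 0, 0, 0, 0])

```text
time: 9.0
ee_pos: [0.487, 0.1794, 0.0119]
eef_rot: [0.643, 0.766, 0.001, 0.0]
ft_force: [0.3, -0.1, 0.2]
width: 0.0867
grip_force: 0.0
```

Emit:
arm_command(moves=[0, 0, 0, 0, 0, 0, 0, 0, 0, 0, 0, 0, 0, 0, 0, 0, 0, 0, 0, 0, 0, 0, 0, 0, 0, 0, 0, 0], fingers=0, squeeze=15)

```text
time: 9.58
ee_pos: [0.4861, 0.1795, 0.0111]
eef_rot: [0.643, 0.766, 0.0, -0.0]
ft_force: [-0.7, -0.5, -0.4]
width: 0.0482
grip_force: 0.0
```

```bash
python3 -c "
from h import *
plan([.6285,.2215,.12],10)"
```

```text
t 9.58 tcp [0.4861 0.1795 0.0111] yaw 10.0 w 0.0482 j [-0.77  0.34  0.38  1.97 -0.17  0.86 -0.13]
  turn -0.0 shift cm [  1.67  14.75 -10.89] dist 18.41
```

Still closing; I wait until it grips.

Emit:
arm_command(moves=[0, 0, 0, 0, 0, 0, 0, 0, 0, 0, 0, 0])

```text
time: 9.83
ee_pos: [0.4861, 0.1795, 0.0111]
eef_rot: [0.643, 0.766, 0.0, -0.0]
ft_force: [-1.3, -0.3, 0.7]
width: 0.0458
grip_force: 15.0
```

Emit:
arm_command(moves=[0, 0, -1, 0, 0, 0, -2, 0, 0, 0, -3, 0, 0, 0, -3, 0, 0, 0, -2, 0, 0.3, 2.5, 0, 0, 0.3, 2.5, 0, 0, 0.3, 2.5, 0, 0, 0.3, 2.5, 0, 0, 0.3, 2.5, 0, 0, 0.2, 2.2, 0, 0, 0, 0, 0, 0])

```text
time: 10.83
ee_pos: [0.6304, 0.2223, 0.1209]
eef_rot: [0.643, 0.766, 0.0, 0.001]
ft_force: [0.1, -0.7, -1.2]
width: 0.0456
grip_force: 15.0
```

Emit:
arm_command(moves=[0, 0, 0, 0, 0, 0, 0, 0, 0, 0, 0, 0])

```text
time: 11.08
ee_pos: [0.6272, 0.2214, 0.1214]
eef_rot: [0.643, 0.766, -0.0, -0.0]
ft_force: [0.2, 0.6, -1.4]
width: 0.0456
grip_force: 15.0
```

```bash
python3 - <<'E'
from h import *
plan([.6285,.2215,.029],10)
i,im=look('wrist','w5.png')
E
```

```text
t 11.08 tcp [0.6272 0.2214 0.1214] yaw 10.0 w 0.0456 j [-0.71  0.51  0.41  1.49 -0.21  1.19 -0.09]
  turn -0.0 shift cm [-0.02  0.13  9.24] dist 9.24
```

View pics/w5.png

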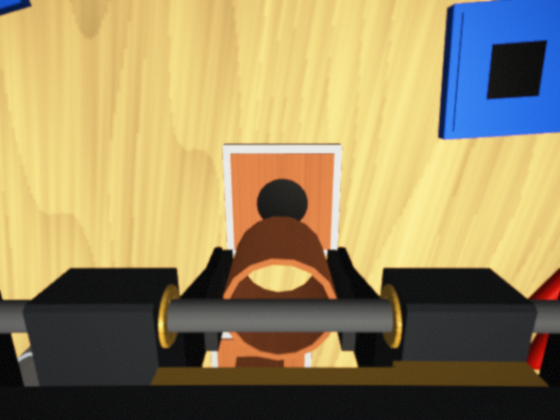

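The middle stub is held upright over the middle plate, and the opening shows at (282,203) behind it.

Emit:
arm_command(moves=[0, 0.1, 1, 0, 0, 0, 2, 0, 0, 0, 2, 0, 0, 0, 2, 0, 0, 0, 1.2, 0, 0, 0, 0.8, 0, 0, 0, 0.2, 0, 0, 0, 0, 0, 0, 0, 0, 0, 0, 0, 0, 0])

```text
time: 11.97
ee_pos: [0.6296, 0.2221, 0.0303]
eef_rot: [0.643, 0.766, 0.001, 0.0]
ft_force: [0.2, -0.6, -0.8]
width: 0.0457
grip_force: 15.0
```

Emit:
arm_command(moves=[0, 0, 0.1, 0, 0, 0, 0.1, 0, 0, 0, 0.1, 0, 0, 0, 0.1, 0, 0, 0, 0, 0, 0, 0, 0, 0])

```text
time: 12.47
ee_pos: [0.629, 0.2219, 0.0252]
eef_rot: [0.643, 0.766, 0.0, -0.0]
ft_force: [-0.1, 0.4, 1.1]
width: 0.0452
grip_force: 15.0
```

Emit:
arm_command(moves=[0, 0, 0.06, 0, 0, 0, 0, 0, 0, 0, 0, 0])

```text
time: 12.72
ee_pos: [0.629, 0.2219, 0.0251]
eef_rot: [0.643, 0.766, 0.0, -0.0]
ft_force: [-2.6, -0.3, 6.2]
width: 0.0458
grip_force: 15.0
```

Emit:
arm_command(moves=[0, 0, 0, 0, 0, 0, 0, 0, 0, 0, 0, 0, 0, 0, 0, 0, 0, 0, 0, 0, 0, 0, 0, 0, 0, 0, -1, 0, 0, 0, -2, 0, 0, 0, -3, 0, 0, 0, -3, 0, 0, 0, -3, 0], fingers=100)

```text
time: 13.63
ee_pos: [0.6288, 0.2216, 0.1466]
eef_rot: [0.643, 0.766, 0.0, 0.0]
ft_force: [0.9, 0.4, 0.3]
width: 0.0868
grip_force: 0.0
```

```bash
python3 -c "
from h import *
plan([.438,-.1725,.15],0)"
```

```text
t 13.63 tcp [0.6288 0.2216 0.1466] yaw 10.0 w 0.0868 j [-0.71  0.49  0.42  1.46 -0.2   1.24 -0.09]
  turn 10.0 shift cm [-39.41 -19.08  -0.35] dist 43.79
```

Emit:
arm_command(moves=[0, 0, 0, 5, 0, 0, 0, 5, -3.6, -1.7, 0, 0, -3.6, -1.7, 0, 0, -3.6, -1.7, 0, 0, -3.6, -1.7, 0, 0, -3.6, -1.7, 0, 0, -3.6, -1.7, 0, 0, -3.6, -1.7, 0, 0, -3.6, -1.7, 0, 0, -3.6, -1.7, 0, 0, -3.6, -1.7, 0, 0])

```text
time: 14.63
ee_pos: [0.4578, -0.1397, 0.1452]
eef_rot: [0.707, 0.707, 0.001, 0.0]
ft_force: [0.6, -0.3, -0.1]
width: 0.0872
grip_force: 0.0
```

Emit:
arm_command(moves=[-3.4, -2.1, 0, 0, 0, 0, 0, 0, 0, 0, 0, 0, 0, 0, 0, 0, 0, 0, 0, 0])

```text
time: 15.05
ee_pos: [0.4385, -0.171, 0.1447]
eef_rot: [0.707, 0.708, 0.0, 0.0]
ft_force: [-0.8, -0.2, 0.0]
width: 0.0869
grip_force: 0.0
```

```bash
python3 - <<'E'
from h import *
plan([.438,-.1725,.012],0)
i,im=look('wrist','w6.png')
for b in blobs(reds(im),300,9000): print(np.round(b[:3],1),np.round(plane(i,b[:2],.025),4))
E
```

```text
t 15.05 tcp [ 0.4385 -0.171   0.1447] yaw 0.1 w 0.0869 j [-0.4   0.04  0.7   1.99 -0.03  1.13  0.31]
  turn 0.1 shift cm [-0.15 -0.05 13.27] dist 13.27
[ 277.9  200.9 1641.5] [ 0.4363 -0.1717  0.025 ]
[ 312.7  349.6 2296. ] [ 0.4685 -0.3148  0.025 ]
[ 518.5  229.6 3633.5] [ 0.6344 -0.196   0.025 ]
[ 522.8   54.5 7503. ] [ 0.6107 -0.0626  0.025 ]
```

Emit:
arm_command(moves=[-0.1, -0.1, 2, 0, 0, 0, 3, 0, 0, 0, 3, 0, 0, 0, 3, 0, 0, 0, 1.5, 0, 0, 0, 0.7, 0, 0, 0, 0, 0, 0, 0, 0, 0])

```text
time: 15.77
ee_pos: [0.4374, -0.1729, 0.0129]
eef_rot: [0.707, 0.707, -0.0, 0.0]
ft_force: [0.5, 0.1, 1.1]
width: 0.0873
grip_force: 0.0
```

Emit:
arm_command(moves=[0, 0, 0, 0, 0, 0, 0, 0, 0, 0, 0, 0, 0, 0, 0, 0, 0, 0, 0, 0, 0, 0, 0, 0, 0, 0, 0, 0, 0, 0, 0, 0, 0, 0, 0, 0, 0, 0, 0, 0, 0, 0, 0, 0, 0, 0, 0, 0], fingers=0, squeeze=15)

```text
time: 16.77
ee_pos: [0.4367, -0.1731, 0.0124]
eef_rot: [0.707, 0.707, -0.0, -0.0]
ft_force: [1.3, -0.7, -0.5]
width: 0.0312
grip_force: 15.0
```

```bash
python3 -c "
from h import *
plan([.6317,-.0590,.12],0)"
```

```text
t 16.77 tcp [ 0.4367 -0.1731  0.0124] yaw -0.0 w 0.0312 j [-0.33  0.28  0.67  2.1  -0.23  0.83  0.49]
  turn -0.0 shift cm [ 11.41  19.49 -10.76] dist 25.02
```

Emit:
arm_command(moves=[0, 0, -1, 0, 0, 0, -2, 0, 0, 0, -3, 0, 0, 0, -3, 0, 0, 0, -1.8, 0, 1.8, 3.2, 0, 0, 1.9, 3.3, 0, 0, 1.9, 3.3, 0, 0, 1.9, 3.3, 0, 0, 1.9, 3.3, 0, 0, 1.9, 3.1, 0, 0, 0, 0, 0, 0])

```text
time: 17.77
ee_pos: [0.6361, -0.0537, 0.1198]
eef_rot: [0.705, 0.71, 0.001, -0.0]
ft_force: [-0.2, 1.4, -1.5]
width: 0.0313
grip_force: 15.0
```

Emit:
arm_command(moves=[0, 0, 0, 0, 0, 0, 0, 0, 0, 0, 0, 0])

```text
time: 18.02
ee_pos: [0.631, -0.0615, 0.121]
eef_rot: [0.708, 0.706, -0.0, 0.0]
ft_force: [-1.1, -0.4, -0.6]
width: 0.0312
grip_force: 15.0
```

```bash
python3 - <<'E'
from h import *
plan([.6317,-.0600,.029],0)
i,im=look('wrist','w7.png')
E
```

```text
t 18.02 tcp [ 0.631  -0.0615  0.121 ] yaw -0.1 w 0.0312 j [-0.44  0.48  0.62  1.59 -0.29  1.17  0.24]
  turn -0.1 shift cm [0.15 0.07 9.2 ] dist 9.2
```

View pics/w7.png

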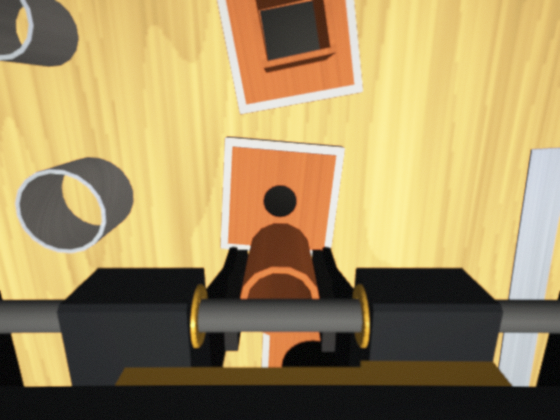

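The small stub is upright over the small plate, with the opening at (280,200). The square stub already stands square over its opening at (292,30), and both zinc stubs are untouched.

Emit:
arm_command(moves=[0.1, 0, 1, 0, 0, 0, 2, 0, 0, 0, 2, 0, 0, 0, 2, 0, 0, 0, 1.2, 0, 0, 0, 0.8, 0, 0, 0, 0.1, 0, 0, 0, 0, 0, 0, 0, 0, 0, 0, 0, 0, 0])

```text
time: 18.9
ee_pos: [0.6326, -0.0593, 0.0306]
eef_rot: [0.707, 0.707, 0.001, 0.001]
ft_force: [0.8, -0.4, 0.2]
width: 0.031
grip_force: 15.0
```

Emit:
arm_command(moves=[0, 0, 0.1, 0, 0, 0, 0.1, 0, 0, 0, 0.1, 0, 0, 0, 0, 0, 0, 0, 0, 0, 0, 0, 0, 0])

```text
time: 19.4
ee_pos: [0.6319, -0.0591, 0.0265]
eef_rot: [0.707, 0.707, 0.0, 0.0]
ft_force: [-0.1, -0.2, 0.7]
width: 0.0312
grip_force: 15.0
```

Emit:
arm_command(moves=[0, 0, 0.08, 0, 0, 0, 0, 0, 0, 0, 0, 0])

```text
time: 19.65
ee_pos: [0.632, -0.0592, 0.0264]
eef_rot: [0.707, 0.707, 0.0, -0.0]
ft_force: [-2.8, -0.0, 7.6]
width: 0.0311
grip_force: 15.1
```

Emit:
arm_command(moves=[0, 0, 0, 0, 0, 0, 0, 0, 0, 0, 0, 0, 0, 0, 0, 0, 0, 0, 0, 0, 0, 0, 0, 0, 0, 0, -1, 0, 0, 0, -2, 0, 0, 0, -3, 0, 0, 0, -3, 0, 0, 0, -3, 0], fingers=100)

```text
time: 20.57
ee_pos: [0.6316, -0.0594, 0.1477]
eef_rot: [0.707, 0.707, 0.0, 0.0]
ft_force: [0.5, -0.0, 0.0]
width: 0.0859
grip_force: 0.0
```

```bash
python3 -c "
from h import *
plan([.4685,-.3025,.15],0)"
```

```text
t 20.57 tcp [ 0.6316 -0.0594  0.1477] yaw -0.0 w 0.0859 j [-0.45  0.45  0.63  1.56 -0.28  1.22  0.22]
  turn -0.0 shift cm [-24.31 -16.31  -0.23] dist 29.27
```

Emit:
arm_command(moves=[-3, -2, 0, 0, -3, -2, 0, 0, -3, -2, 0, 0, -3, -2, 0, 0, -3, -2, 0, 0, -3, -2, 0, 0, -3, -2.1, 0, 0, -3.3, -2.2, 0, 0, 0, 0, 0, 0, 0, 0, 0, 0, 0, 0, 0, 0, 0, 0, 0, 0])

```text
time: 21.57
ee_pos: [0.4696, -0.301, 0.1458]
eef_rot: [0.707, 0.708, 0.0, -0.0]
ft_force: [-0.0, 0.5, 0.1]
width: 0.0871
grip_force: 0.0
```

```bash
python3 - <<'E'
from h import *
plan([.4685,-.3025,.012],0)
i,im=look('wrist')
for b in blobs(reds(im),300,9000): print(np.round(b[:3],1),np.round(plane(i,b[:2],.025),4))
E
```

```text
t 21.57 tcp [ 0.4696 -0.301   0.1458] yaw 0.1 w 0.0871 j [-0.15  0.29  0.76  1.77 -0.22  1.16  0.67]
  turn 0.1 shift cm [-0.16 -0.12 13.38] dist 13.38
[ 276.7  202.4 5119. ] [ 0.4664 -0.3033  0.025 ]
[ 517.9   83.6 8796.5] [ 0.6431 -0.2121  0.025 ]
```

Emit:
arm_command(moves=[-0.2, -0.2, 2, 0, 0, 0, 3, 0, 0, 0, 3, 0, 0, 0, 3, 0, 0, 0, 1.6, 0, 0, 0, 0.7, 0, 0, 0, 0, 0, 0, 0, 0, 0])

```text
time: 22.28
ee_pos: [0.4675, -0.304, 0.0133]
eef_rot: [0.707, 0.707, 0.0, 0.0]
ft_force: [0.9, -0.7, 0.8]
width: 0.0872
grip_force: 0.0
```

Emit:
arm_command(moves=[0, 0, 0, 0, 0, 0, 0, 0, 0, 0, 0, 0, 0, 0, 0, 0, 0, 0, 0, 0, 0, 0, 0, 0, 0, 0, 0, 0, 0, 0, 0, 0], fingers=0, squeeze=15)

```text
time: 22.95
ee_pos: [0.467, -0.3042, 0.0129]
eef_rot: [0.707, 0.707, 0.0, 0.0]
ft_force: [-0.3, 1.1, 6.2]
width: 0.06
grip_force: 15.0
```

```bash
python3 -c "
from h import *
plan([.6598,-.2124,.12],0)"
```

```text
t 22.95 tcp [ 0.467  -0.3042  0.0129] yaw -0.0 w 0.06 j [-0.06  0.47  0.67  1.88 -0.37  0.91  0.79]
  turn -0.0 shift cm [  9.18  19.29 -10.69] dist 23.89
```

Stub offset is about +1.5 mm along y from the TCP, so I place with TCP y at -0.214.

Emit:
arm_command(moves=[0, 0, -1, 0, 0, 0, -2, 0, 0, 0, -3, 0, 0, 0, -3, 0, 0, 0, -1.7, 0, 1.5, 3.2, 0, 0, 1.5, 3.2, 0, 0, 1.5, 3.2, 0, 0, 1.5, 3.2, 0, 0, 1.5, 3.2, 0, 0, 1.5, 3.3, 0, 0, 0, 0, 0, 0])

```text
time: 23.95
ee_pos: [0.6652, -0.2074, 0.1185]
eef_rot: [0.704, 0.71, 0.001, -0.0]
ft_force: [1.2, 1.7, -1.2]
width: 0.0599
grip_force: 15.0
```

Emit:
arm_command(moves=[0, 0, 0, 0, 0, 0, 0, 0, 0, 0, 0, 0])

```text
time: 24.2
ee_pos: [0.6588, -0.2154, 0.1199]
eef_rot: [0.708, 0.706, -0.0, 0.0]
ft_force: [0.4, -1.3, -1.4]
width: 0.0601
grip_force: 15.0
```

```bash
python3 - <<'E'
from h import *
plan([.6598,-.2138,.029],0)
E
```

```text
t 24.2 tcp [ 0.6588 -0.2154  0.1199] yaw -0.1 w 0.0601 j [-0.19  0.62  0.65  1.41 -0.38  1.24  0.5 ]
  turn -0.1 shift cm [0.16 0.11 9.09] dist 9.1
```

Emit:
arm_command(moves=[0.1, 0, 1, 0, 0, 0, 2, 0, 0, 0, 2, 0, 0, 0, 2, 0, 0, 0, 1.2, 0, 0, 0, 0.7, 0, 0, 0, 0, 0, 0, 0, 0, 0, 0, 0, 0, 0, 0, 0, 0, 0])

```text
time: 25.03
ee_pos: [0.6604, -0.2135, 0.0319]
eef_rot: [0.707, 0.707, 0.001, 0.001]
ft_force: [0.2, 0.3, -0.7]
width: 0.0599
grip_force: 15.0
```

Emit:
arm_command(moves=[0, 0, 0.1, 0, 0, 0, 0.1, 0, 0, 0, 0.1, 0, 0, 0, 0, 0, 0, 0, 0, 0, 0, 0, 0, 0])

```text
time: 25.53
ee_pos: [0.6598, -0.2132, 0.0276]
eef_rot: [0.707, 0.707, -0.0, -0.0]
ft_force: [-0.2, 0.2, -0.8]
width: 0.0601
grip_force: 15.0
```

Target is about 0.0269.

Emit:
arm_command(moves=[0, 0, 0.06, 0, 0, 0, 0.06, 0, 0, 0, 0, 0, 0, 0, 0, 0, 0, 0, 0, 0])

```text
time: 25.95
ee_pos: [0.6599, -0.2132, 0.027]
eef_rot: [0.707, 0.707, 0.0, 0.0]
ft_force: [-3.1, 2.1, 4.7]
width: 0.0601
grip_force: 15.0
```

Contact (4.7 N). I release, rise, then pull back towards the robot to clear the view.

Emit:
arm_command(moves=[0, 0, 0, 0, 0, 0, 0, 0, 0, 0, 0, 0, 0, 0, 0, 0, 0, 0, 0, 0, 0, 0, 0, 0, 0, 0, -1, 0, 0, 0, -2, 0, 0, 0, -3, 0, 0, 0, -3, 0, 0, 0, -4, 0, 0, 0, -4, 0], fingers=100)

```text
time: 26.95
ee_pos: [0.6592, -0.2131, 0.1985]
eef_rot: [0.707, 0.707, -0.0, -0.0]
ft_force: [1.3, -0.1, 0.7]
width: 0.0869
grip_force: 0.0
```

Emit:
arm_command(moves=[-2, -3.5, 0, 0, -2, -3.5, 0, 0, -2, -3.5, 0, 0, -2, -3.5, 0, 0, -2, -3.5, 0, 0, 0, 0, 0, 0, 0, 0, 0, 0, 0, 0, 0, 0])

```text
time: 27.62
ee_pos: [0.4853, -0.3128, 0.1971]
eef_rot: [0.707, 0.707, 0.001, 0.0]
ft_force: [0.5, 0.1, -0.5]
width: 0.0869
grip_force: 0.0
```

```bash
python3 - <<'E'
from h import *
i,im=look('top')
cv2.imwrite('pics/t2.png',cv2.resize(im[150:290,160:430,::-1],None,fx=2.9,fy=2.9,interpolation=cv2.INTER_CUBIC))
i,im=look('side')
cv2.imwrite('pics/s2.png',cv2.resize(im[150:330,190:420,::-1],None,fx=3.2,fy=3.2,interpolation=cv2.INTER_CUBIC))
E
```

```text
(no output)
```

View pics/t2.png

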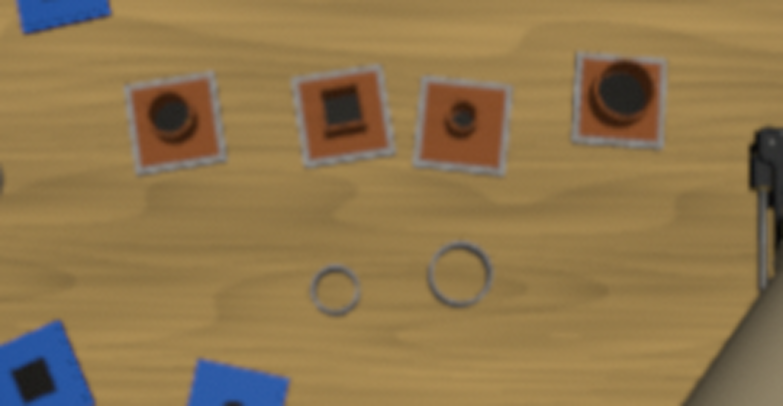

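View pics/s2.png

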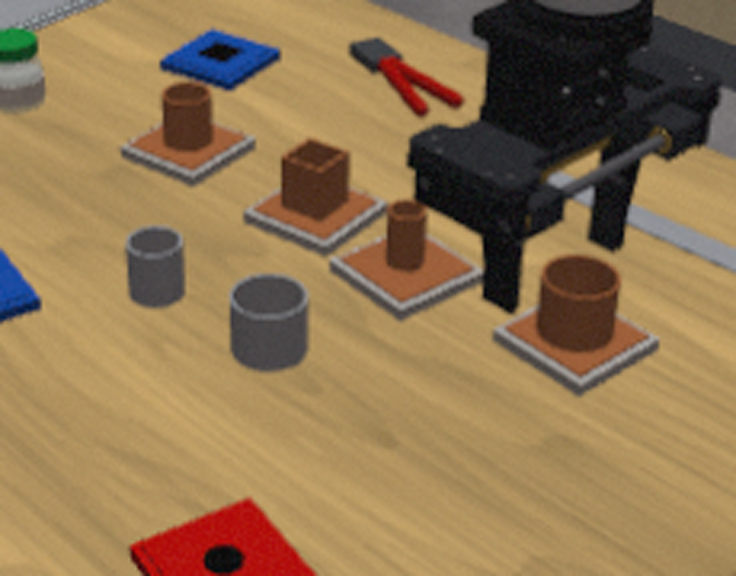

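Both views show all four stubs upright and centred, with the black openings filling the bores, the square one aligned and the zinc stubs unmoved. I hand in.

```bash
python3 -c "
from bench import r
print(r.close_job())"
```

```text
the job is handed in; nothing more can be done
None
```

I stood all four copper stubs upright on their matching plates, left both zinc stubs where they were, released everything and handed the job in at about 28 s; the last pictures look right by eye, but the hand-in gave no verdict.

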